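Load the torch cell into the charger

TASK

Take the larger of the two battery cells out of the aluminium tray and load it into the single-bay charger: press its flat end against the coil-spring plate, then tip its button end down past the steel retaining lip so that the cell lies fully home in the bay, button end under the lip, held there by the spring. Let go of it, and leave the smaller cell in its place in the tray.

Things in the scene. Friction and masses are not known exactly. Their poses are not given: they have to be found in the camera images.
- cell: Larger cell: grey cylinder, 21 mm diameter, 70 mm long, 70 g, steel button on one end, other end flat. Origin at the cylinder's middle; x along it to the button, z up at start. Lies level in a groove of a fixed aluminium tray (base 6 mm thick), axis 30 mm above the cabinet top, on saddles 28 mm high at 19 to 25 mm from its middle; between these both sides are free for fingers.
- cell_button (a point): Centre of the outer face of the larger cell's button (10 mm diameter, 3 mm proud): 38 mm along the cell's x from its origin. At the start it already points within 40 degrees of the charger's x axis.
- charger: Fixed one-bay charger on a slab 18 mm high. Origin on the cabinet top below the seated cell's middle; x along the bay from spring to lip, z up. Seated, the cell is level with origin at (0, 0, 38) mm, button face at (38, 0, 38) on the end wall. V saddles at x -30 to -20 and 20 to 29 mm, 36 mm high, 15 mm to each side, centre the cell; between them the sides are open for fingers.
- charger_lip (a point): Middle of the free edge of the steel retaining lip, on its underside: (31, 0, 51) mm in the charger's frame. The lip, 32 mm wide, juts 7 mm from the end wall over the cell; lip and wall top is 54.5 mm above the cabinet. From lip edge to free spring plate is 62 mm, so the cell enters only tipped, flat end low, with the spring pressed, about 11 mm back from its seated place.
- plunger (a joint): Travel in m of the steel plate on the coil spring: 0 free, 0.020 at its stop, about 0.004 with the cell seated. The plate is 24 mm wide, 23 to 57 mm above the cabinet, face at charger x = -31 mm when free, moving to -x when pressed; 1.1 N starts it, 0.22 N more per mm. The block behind it, x -72 to -60 mm, is 54 mm high.
- small_cell: Smaller cell, to be left alone: same looks, 14.5 mm diameter, 48 mm long, button 2 mm proud. Lies in the tray's other groove, 80 mm beside the larger one, axis 25 mm above the cabinet top. Origin at its middle, x along it to its button.
There are look-alikes about, which are no part of the job. Of the things shaped like the charger, the black one is meant.

How it is judged:
By the outcome, as a careful person would: the job done as asked, in the order asked, and still so for the second after the job is handed in, with the robot touching nothing.
It also fails if it takes over 42 s, if anything falls off the work surface, if the arm or the gripper's body presses on something with over 40 N, if the wrist force passes 120 N, or if a joint passes its speed limit or range.

ROBOT

A 7-joint arm with a two-finger parallel gripper is mounted at the origin on the work surface. World frame = base frame: x ahead of the robot, y to its left, z up, the work surface at z = 0. Lengths are in mm, angles in rad, forces in N, time in s.
With the tool pointing down it reaches from about 400 to 875 mm from the base axis. Payload 4.4 kg.
Tool frame: the origin (TCP) lies between the finger pads; the fingertips stand 22 mm ahead of it and the grasp point (between the pads) lies 3 mm ahead of it; z points along the fingers, y is the line along which they close (so a half turn about z gives the same grasp; the last joint's range is limited). The gripper opens to 85 mm and grips with 20 to 120 N. Pads are 22 mm wide; open, the fingers measure 114 mm over their backs; the gripper's body (76 mm by 85 mm) begins 54 mm behind the grasp point. The pads swing forward as they close: fully open they stand 13 mm farther back than shut.
Start: joints at [1.13, 0.628, 0.038, 1.517, -0.027, 0.996, -0.02], TCP at [237.983, -604.881, 253.313] pointing down, gripper open.
Joint ranges: [-3.06, 3.06], [-0.37, 2.12], [-1.25, 1.32], [0.18, 2.47], [-1.1, 4.24], [0.23, 1.98], [-2.94, 2.94]. Speed limits (rad/s): [2.57, 2.57, 3.14, 3.14, 3.14, 3.14, 3.14].

INTERFACE

Orientations are given as [roll, pitch, yaw] about the fixed x, y, z axes, in that order (R = Rz(yaw) Ry(pitch) Rx(roll)).
In Python, from cell import ctrl gives the robot as it stands.
- The arm moves only by the tool step_arm, never from a script. Its argument "plan" is a list of rows, each an object of numbers: "dx", "dy", "dz": the shift along the tool's x, y, z scaled (see below); "ax", "ay", "az": the turn, a rotation vector about the tool's x, y, z scaled (see below); "gripper": the opening, from 0 (shut) to 1 (fully open). A call has 1 to 20 rows; each row shifts and turns the commanded pose from where the row before left it, along the tool's axes as they then stand; what a row does not reach is not made up. The controller multiplies each number of a shift by 0.3 m and each number of a turn by 90 degrees. A row lasts 1/8 s, in which the tool goes at most 62.5 mm and 10.7 degrees, less where a joint would pass 70% of its speed; a pose out of reach is approached as far as the arm can. A call with a number of a shift or a turn outside -1 to 1 is refused whole. A call with a gripper value outside its range is refused whole. The fingers move at their own pace and stop on an object; the grip force is fixed at half the most. Time passes only in rows, so rows that do not move let the fingers close. It gives the time, the measured TCP pose, the force, the opening and the grip force at its end, in the units of the state.
- ctrl.read_state(): the state, without advancing time (a new reading comes with each control period).
- ctrl.get_image(name): name is "scene" or "top" or "wrist"; returns a dict with "color" (480x640x3 uint8, red, green, blue), "range_z" (480x640 float32, mm along the optical axis (not along the pixel's ray), 0 where there is no reading), "fx", "fy", "cx", "cy" (pixels), "T" (4x4, takes a point from camera to world coordinates); the wrist camera has in their place "T_tool_cam" (4x4, takes a point from camera to tool coordinates, whose origin is the TCP and whose axes are the flange's). Camera axes: x right, y down, z forward; pixel columns grow to the right and rows downward; lengths in mm; the calibration is good to about 2 mm. The wrist camera is an equidistant fisheye: a pixel r from the principal point sees the ray r / f radians off the axis. A picture is of the moment at which its call begins: read the wrist's pose just before it.
- ctrl.finish_job(): hands the job in; it is judged then, once.
The state is a dict: "clock": time; "qpos": joint angles; "qd": joint speeds; "tau": joint torques, N m; "eef_pos": TCP position; "tool_rot": TCP orientation; "force": force on the tool from outside, world axes, zero at the start; "torque": the same for the moment, N m; "width": finger opening in mm; "gripper_force": force on a finger pad.
Only numpy, scipy, OpenCV 4.12 (cv2) and the standard library are available. Lean on these libraries where they do the work, as an engineer would, in place of code of your own. Each camera call takes 0.05 s, during which the arm holds its last target. There are 200 camera calls.

## Working session

There is one attempt and no reset: what is moved stays moved. The work goes in short steps, Python scripts to look and compute and a tool call to move; the robot and the scene stay as the last step left them, time stands still between calls to the robot, and variables do not carry over. Pictures are saved under pics/ and viewed, at most 10 in all, crops included, and the job is handed in when it is done.

Besides the shell and the picture viewer there is one more tool, called as name(argument=value, ...) on one line, values as JSON. step_arm: Moves the arm, as the interface text tells. Shifts and turns lie within -1 to 1; 1 stands for 0.3 m of shift or 90 degrees of turn. Its arguments: {"type":"object","properties":{"plan":{"type":"array"}},"required":["plan"]}

```bash
ls; mkdir -p pics; python3 - <<'E'
from cell import ctrl
import cv2,numpy as np
s=ctrl.read_state(); print(s)
for n in("scene","top"):
    d=ctrl.get_image(n); cv2.imwrite(f"pics/{n}0.png",d["color"][:,:,::-1]); np.savez(f"/tmp/{n}0.npz",**d); print(n,d["fx"],d["cx"],d["cy"],d["T"].round(3).tolist())
E
```

```text
pics
{'clock': 0.0, 'qpos': array([ 1.13019742,  0.62935873,  0.03843956,  1.51838681, -0.02701822,
        0.99631175, -0.02002201]), 'qd': array([-2.48302280e-04, -1.51945320e-03, -8.87469749e-04,  2.21515522e-03,
       -6.51510445e-04,  1.50299175e-03, -6.99122658e-05]), 'tau': array([-7.14262351e-04, -5.63408446e+01,  1.22562837e+00, -1.93448907e+01,
        1.08122971e-02,  1.04656059e-02,  1.13347821e-05]), 'eef_pos': array([ 237.76892514, -604.30732129,  252.37483504]), 'tool_rot': array([-3.13964584e+00,  1.02605346e-05,  3.74768508e-01]), 'force': array([-0.21493637,  0.7417781 , -0.6753181 ]), 'torque': array([0.0081052 , 0.02299857, 0.03008811]), 'gripper_force': 0.0, 'width': 85.45580535253659}
scene 450.38149395304373 303.21420854996967 238.67311234641596 [[-0.099, 0.727, -0.68, 947.127], [0.995, 0.063, -0.078, 14.212], [-0.014, -0.684, -0.729, 578.92], [0.0, 0.0, 0.0, 1.0]]
top 472.1158040594754 321.022821379265 236.37864655435882 [[-0.091, -0.972, 0.218, 319.183], [-0.996, 0.089, -0.015, -40.48], [-0.005, -0.219, -0.976, 850.954], [0.0, 0.0, 0.0, 1.0]]
```

View pics/scene0.png

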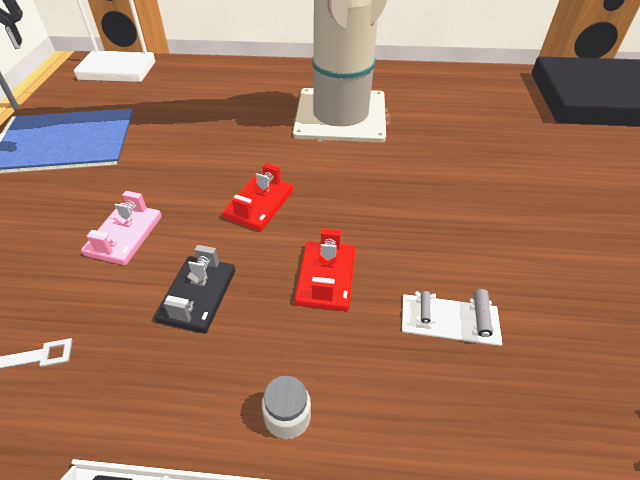

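View pics/top0.png

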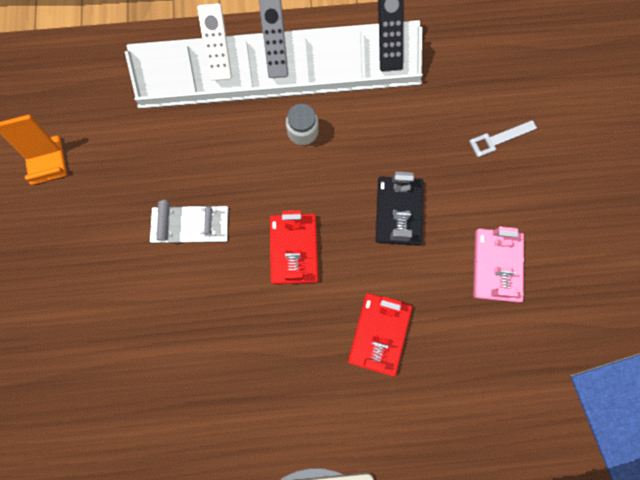

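The scene shows four charger shapes. Top-view pixels: black (400,210), red (293,248), red (380,335), pink (500,265). Black is the one meant. The tray is at (190,224), with the thicker, longer cell at (163,220) and the smaller one at (208,220).

```bash
cat > h.py <<'E'
import numpy as np,cv2
def cloud(d):
    v,u=np.mgrid[:480,:640]; z=d["range_z"].astype(float)
    p=np.stack([(u-d["cx"])/d["fx"]*z,(v-d["cy"])/d["fy"]*z,z],-1)
    return p@d["T"][:3,:3].T+d["T"][:3,3]
def ray(d,u,v,h):
    r=d["T"][:3,:3]@np.array([(u-d["cx"])/d["fx"],(v-d["cy"])/d["fy"],1]);o=d["T"][:3,3]
    return o+r*(h-o[2])/r[2]
E
python3 - <<'E'
from h import *
ims=[]
for n,bc,bt in(("top",(370,165,435,250),(145,195,235,248)),("scene",(150,240,240,332),(398,285,505,345))):
    d=np.load(f"/tmp/{n}0.npz");P=cloud(d);c=d["color"]
    for nm,b in(("charger",bc),("tray",bt)):
        Q=P[b[1]:b[3],b[0]:b[2]];C=c[b[1]:b[3],b[0]:b[2]].astype(int);ok=d["range_z"][b[1]:b[3],b[0]:b[2]]>0
        z=Q[...,2]; print(n,nm,"z hist",np.histogram(z[ok],bins=np.arange(-10,75,5))[0])
        if nm=="charger":
            m=((C.max(-1)<70)&ok&(abs(z-18)<8)).astype(np.uint8)
            # slab
            q=Q[m>0][:,:2].astype(np.float32);print(" slab",cv2.minAreaRect(q))
            hi=ok&(z>44); k,l,st,ce=cv2.connectedComponentsWithStats(hi.astype(np.uint8))
            for i in range(1,k):
                if st[i,4]>8: q=Q[l==i]; print(" hi",st[i],q.mean(0).round(1),cv2.minAreaRect(q[:,:2].astype(np.float32)))
        else:
            hi=ok&(z>22)&(C.max(-1)<170); k,l,st,ce=cv2.connectedComponentsWithStats(hi.astype(np.uint8))
            for i in range(1,k):
                if st[i,4]>20: q=Q[l==i]; print(" cell",st[i],q.mean(0).round(1),q[:,2].max(),cv2.minAreaRect(q[:,:2].astype(np.float32)))
        ims.append(cv2.resize(c[b[1]:b[3],b[0]:b[2]],(400,300),interpolation=cv2.INTER_CUBIC))
cv2.imwrite("pics/crop0.png",np.vstack([np.hstack(ims[:2]),np.hstack(ims[2:])])[:,:,::-1])
E
```

```text
top charger z hist [   2 1471  851   47  197 2171  127   74  107   42   49   57  249   61
    0    0]
 slab ((542.5984497070312, -202.85589599609375), (84.6926498413086, 124.7824478149414), 81.22457885742188)
 hi [ 25   7  19   9 156] [ 594.1 -210.8   53.7] ((594.7811279296875, -210.89788818359375), (31.87217903137207, 15.710083961486816), 80.7901382446289)
 hi [26 48 15  6 57] [ 523.6 -199.8   52.2] ((522.972412109375, -199.4862518310547), (23.651859283447266, 5.9390130043029785), 83.06204223632812)
 hi [ 23  64  19   9 149] [ 490.7 -193.7   52.2] ((492.72021484375, -194.3610382080078), (31.433069229125977, 15.372899055480957), 82.23084259033203)
top tray z hist [   1 1195 1501 1210   33   11   57  142  220  300   78    0    0    0
    0    0]
 cell [ 12   5  14  41 417] [555.7 223.7  37.3] 43.302326100105915 ((558.7894287109375, 224.99661254882812), (19.796207427978516, 73.32193756103516), 87.6638412475586)
 cell [ 59  12   9  28 170] [550.3 145.5  30.8] 35.173354432169845 ((551.6353759765625, 146.56353759765625), (12.672131538391113, 48.90580749511719), 85.28229522705078)
scene ch
[... 394 characters left out ...]
1   51.5] ((518.7406005859375, -198.9022979736328), (24.19761085510254, 16.708045959472656), 85.19784545898438)
 hi [ 14  55  25  18 286] [ 596.8 -209.4   52.5] ((594.9108276367188, -209.97970581054688), (32.35392761230469, 16.261131286621094), 81.87874603271484)
scene tray z hist [   0 1091 1781 2223   97   30   74  238  311  403  148    0    0    0
    0    0]
 cell [ 76   4  19  48 326] [565.1 220.4  34.6] 40.768215306516026 ((559.1004028320312, 220.40403747558594), (74.71591186523438, 17.35602378845215), 5.814728736877441)
 cell [ 23   6  10  32 117] [558.  143.   28.6] 32.82538107816106 ((553.0242919921875, 142.64141845703125), (51.02156066894531, 12.613048553466797), 7.465590000152588)
```

View pics/crop0.png

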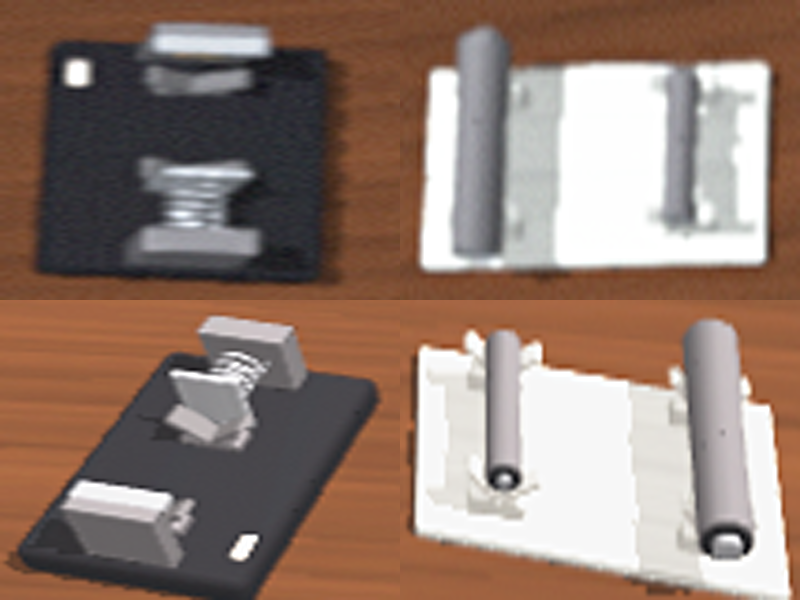

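The crop confirms both. The black charger's lip end points to world +x, and the cells' buttons point to +x as well. The larger cell is the one at y≈222. I'll move above it now.

step_arm(plan=[{"az": 0.118},{"az": 0.118},{"dx": 0.125,"dy": -0.145},{"dx": 0.125,"dy": -0.145},{"dx": 0.125,"dy": -0.145},{"dx": 0.125,"dy": -0.145},{"dx": 0.125,"dy": -0.145},{"dx": 0.125,"dy": -0.145},{"dx": 0.125,"dy": -0.145},{"dx": 0.015,"dy": -0.174},{"dx": 0.015,"dy": -0.174},{"dx": 0.015,"dy": -0.174},{"dx": 0.015,"dy": -0.174},{"dx": 0.015,"dy": -0.174},{"dx": 0.015,"dy": -0.174},{"dx": 0.015,"dy": -0.174},{"dx": 0.015,"dy": -0.174},{"dx": 0.015,"dy": -0.174},{"dx": 0.015,"dy": -0.174},{"dz": 0.1}])

```text
invalid input
```

```bash
python3 - <<'E'
from cell import ctrl
import cv2,numpy as np
s=ctrl.read_state(); print(s["clock"],s["eef_pos"],s["tool_rot"],s["qpos"],s["qd"])
d=ctrl.get_image("wrist"); cv2.imwrite("pics/w1.png",d["color"][:,:,::-1]); np.savez("/tmp/w1.npz",pos=s["eef_pos"],rot=s["tool_rot"],**d); print(d["fx"],d["cx"],d["cy"],d["T_tool_cam"].round(3).tolist())
E
```

```text
0.1 [ 237.77818736 -604.37804828  252.48217398] [-3.13985290e+00  2.74903207e-05  3.74780326e-01] [ 1.1302064   0.62925603  0.03845518  1.51826018 -0.02699582  0.99633467
 -0.02000365] [-6.13001364e-04 -2.11660986e-03 -6.09836376e-04 -2.59314926e-03
  2.14925792e-03 -1.14482697e-04 -7.13536854e-05]
371.64829954431775 313.28687924275005 234.64474060760028 [[-0.001, -0.966, -0.26, 67.697], [1.0, -0.001, -0.001, 0.589], [0.001, -0.26, 0.966, -121.868], [0.0, 0.0, 0.0, 1.0]]
```

View pics/w1.png

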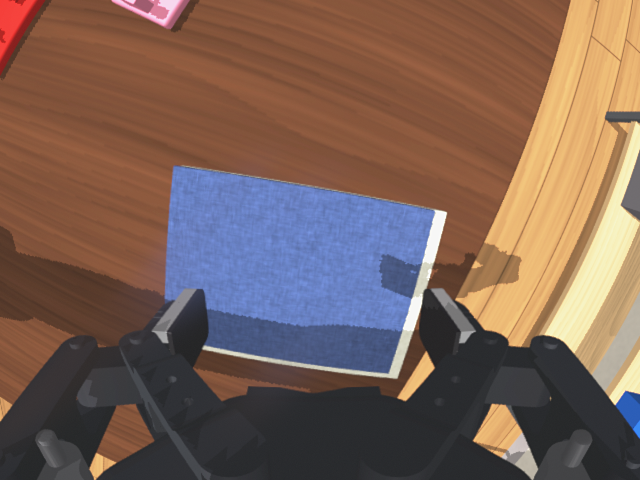

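The move was refused, so the wrist picture only shows the blue board below the start pose. Rows probably need all seven fields.

step_arm(plan=[{"dx": 0,"dy": 0,"dz": 0,"ax": 0,"ay": 0,"az": 0.118,"gripper": 1},{"dx": 0,"dy": 0,"dz": 0,"ax": 0,"ay": 0,"az": 0.118,"gripper": 1},{"dx": 0.125,"dy": -0.145,"dz": 0,"ax": 0,"ay": 0,"az": 0,"gripper": 1},{"dx": 0.125,"dy": -0.145,"dz": 0,"ax": 0,"ay": 0,"az": 0,"gripper": 1},{"dx": 0.125,"dy": -0.145,"dz": 0,"ax": 0,"ay": 0,"az": 0,"gripper": 1},{"dx": 0.125,"dy": -0.145,"dz": 0,"ax": 0,"ay": 0,"az": 0,"gripper": 1},{"dx": 0.125,"dy": -0.145,"dz": 0,"ax": 0,"ay": 0,"az": 0,"gripper": 1},{"dx": 0.125,"dy": -0.145,"dz": 0,"ax": 0,"ay": 0,"az": 0,"gripper": 1},{"dx": 0.125,"dy": -0.145,"dz": 0,"ax": 0,"ay": 0,"az": 0,"gripper": 1}])

```text
clock: 1.27
eef_pos: [500.2, -297.8, 253.2]
tool_rot: [3.142, 0.0, 0.004]
force: [0.6, -0.1, 0.6]
width: 85.5
gripper_force: 0.0
```

step_arm(plan=[{"dx": 0.095,"dy": -0.157,"dz": 0,"ax": 0,"ay": 0,"az": 0,"gripper": 1},{"dx": 0.095,"dy": -0.157,"dz": 0,"ax": 0,"ay": 0,"az": 0,"gripper": 1},{"dx": 0,"dy": 0,"dz": 0,"ax": 0,"ay": 0,"az": 0,"gripper": 1}])

```text
clock: 1.65
eef_pos: [558.7, -198.4, 252.8]
tool_rot: [-3.138, -0.001, 0.014]
force: [-0.5, 0.1, -0.8]
width: 85.2
gripper_force: 0.0
```

```bash
cat > shot.py <<'E'
import sys
from cell import ctrl
import cv2,numpy as np
n=sys.argv[1]
s=ctrl.read_state(); print(s["clock"],s["eef_pos"].round(1),s["tool_rot"].round(4),s["qpos"].round(2),abs(s["qd"]).max(),s["force"].round(1))
d=ctrl.get_image("wrist"); cv2.imwrite(f"pics/{n}.png",d["color"][:,:,::-1]); np.savez(f"/tmp/{n}.npz",pos=s["eef_pos"],rot=s["tool_rot"],**d)
E
cat >> h.py <<'E'
from scipy.spatial.transform import Rotation as Ro
def wT(d):
    A=np.eye(4);A[:3,:3]=Ro.from_euler("xyz",d["rot"]).as_matrix();A[:3,3]=d["pos"];return A@d["T_tool_cam"]
def wdirs(d,u,v):
    x=(np.asarray(u,float)-d["cx"])/d["fx"];y=(np.asarray(v,float)-d["cy"])/d["fy"];r=np.hypot(x,y)+1e-9
    return np.stack([np.sin(r)*x/r,np.sin(r)*y/r,np.cos(r)],-1)
def wray(d,u,v,h):
    T=wT(d);r=wdirs(d,u,v)@T[:3,:3].T;return T[:3,3]+r*((h-T[2,3])/r[...,2])[...,None]
def wcloud(d):
    v,u=np.mgrid[:480,:640];r=wdirs(d,u,v);T=wT(d)
    p=r/r[...,2:]*d["range_z"][...,None];return p@T[:3,:3].T+T[:3,3]
E
python3 shot.py w2
```

```text
1.65 [ 558.7 -198.4  252.8] [-3.1379e+00 -1.0000e-03  1.3800e-02] [ 0.21  0.55  0.13  1.69 -0.09  0.91 -1.18] 0.07977573430093407 [-0.5  0.1 -0.8]
```

View pics/w2.png

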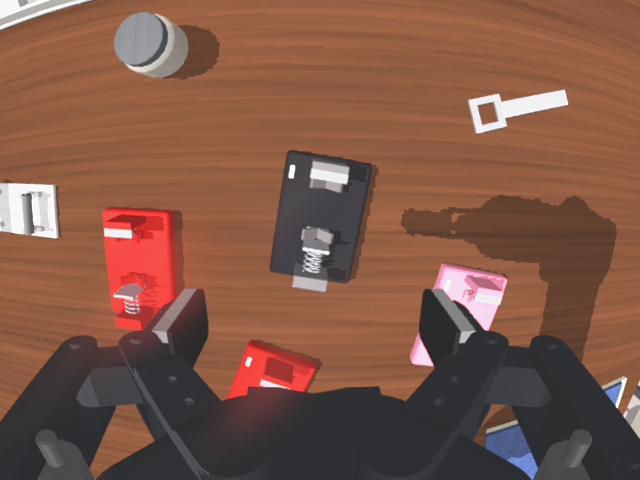

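The wrist view shows the black charger at (322,216), with its lip at (329,175) and the block at (310,283). Measuring it, then moving on to the cell.

```bash
python3 - <<'E'
from h import *
d=np.load("/tmp/w2.npz");P=wcloud(d);b=(265,140,385,300)
Q=P[b[1]:b[3],b[0]:b[2]];z=Q[...,2];ok=d["range_z"][b[1]:b[3],b[0]:b[2]]>0
print("table",np.median(P[60:130,250:450,2]),"slab",np.median(z[(z>10)&(z<26)]))
hi=ok&(z>47);k,l,st,ce=cv2.connectedComponentsWithStats(hi.astype(np.uint8))
for i in range(1,k):
    if st[i,4]>8: q=Q[l==i]; print(st[i]+[b[0],b[1],0,0,0],q.mean(0).round(1),np.median(q[:,2]),cv2.minAreaRect(q[:,:2].astype(np.float32)))
sl=ok&(abs(z-18)<6)&(d["color"][b[1]:b[3],b[0]:b[2]].max(-1)<90);print(cv2.minAreaRect(Q[sl][:,:2].astype(np.float32)))
E
```

```text
table 1.2782782502942212 slab 19.112476843690217
[310 160  40  24 667] [ 596.8 -210.7   55.6] 55.72184863590513 ((596.7332153320312, -210.63587951660156), (32.745452880859375, 15.503056526184082), 82.17782592773438)
[302 244  28  10 175] [ 527.3 -199.3   54.9] 56.9908411164547 ((526.9584350585938, -199.6456756591797), (24.603971481323242, 3.556102991104126), 81.26038360595703)
[313 254   4   3   9] [ 518.8 -198.6   47.9] 47.85861466671088 ((519.0368041992188, -198.83729553222656), (2.8828823566436768, 2.01528263092041), 83.3705062866211)
[292 273  35  19 485] [ 494.8 -194.4   54.3] 54.907568870495936 ((493.46856689453125, -194.08441162109375), (31.880146026611328, 13.147125244140625), 81.59219360351562)
((546.0413818359375, -203.0020751953125), (84.39818572998047, 125.9400634765625), 81.18026733398438)
```

step_arm(plan=[{"dx": 0,"dy": -0.2,"dz": 0,"ax": 0,"ay": 0,"az": 0,"gripper": 1},{"dx": 0,"dy": -0.2,"dz": 0,"ax": 0,"ay": 0,"az": 0,"gripper": 1},{"dx": 0,"dy": -0.2,"dz": 0,"ax": 0,"ay": 0,"az": 0,"gripper": 1},{"dx": 0,"dy": -0.2,"dz": 0,"ax": 0,"ay": 0,"az": 0,"gripper": 1},{"dx": 0,"dy": -0.2,"dz": 0,"ax": 0,"ay": 0,"az": 0,"gripper": 1},{"dx": 0,"dy": -0.2,"dz": 0.1,"ax": 0,"ay": 0,"az": 0,"gripper": 1},{"dx": 0,"dy": -0.2,"dz": 0.1,"ax": 0,"ay": 0,"az": 0,"gripper": 1},{"dx": 0,"dy": 0,"dz": 0.1,"ax": 0,"ay": 0,"az": 0,"gripper": 1},{"dx": 0,"dy": 0,"dz": 0,"ax": 0,"ay": 0,"az": 0,"gripper": 1}])

```text
clock: 2.82
eef_pos: [552.8, 204.7, 165.3]
tool_rot: [3.138, 0.005, 0.003]
force: [-0.5, -1.0, -0.2]
width: 85.3
gripper_force: 0.0
```

```bash
python3 shot.py w3
```

```text
2.825 [552.8 204.7 165.3] [3.1382e+00 4.7000e-03 2.8000e-03] [-0.47  0.65  0.11  1.77 -0.1   0.72 -1.88] 0.04928532388549097 [-0.5 -1.  -0.2]
```

View pics/w3.png

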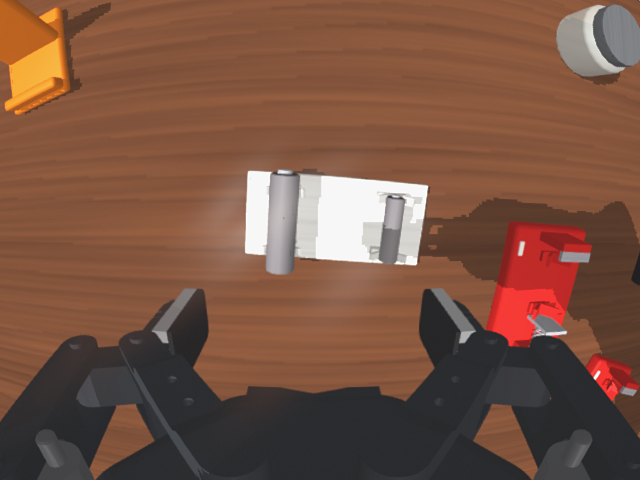

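The wrist view shows the larger cell at (282,222), button end up in the image (+x), and the smaller one at (393,230). The charger comes out at about (558.5, -204.5) with yaw about -8.9°.

```bash
python3 - <<'E'
from h import *
d=np.load("/tmp/w3.npz");P=wcloud(d)
print("table",np.median(P[150:240,130:220,2]))
for b,t,h in(((255,160,310,285),30,30),((375,185,412,272),25,25)):
    Q=P[b[1]:b[3],b[0]:b[2]];z=Q[...,2];C=d["color"][b[1]:b[3],b[0]:b[2]].astype(int)
    m=(z>t)&(z<50)&(C.max(-1)<185)
    k,l,st,ce=cv2.connectedComponentsWithStats(m.astype(np.uint8));i=1+st[1:,4].argmax();q=Q[l==i]
    print(st[i],q.mean(0).round(1),"zmax",np.percentile(q[:,2],98),cv2.minAreaRect(q[:,:2].astype(np.float32)))
    # axis from ridge: per-x slice, mid of y extent by silhouette rays at axis height
    ys,xs=np.nonzero(l==i);mid=[];
    for r in range(ys.min()+5,ys.max()-4,3):
        c=xs[ys==r]; a=wray(d,np.array([c.min()-.5+b[0],c.max()+.5+b[0]]),np.array([r+b[1]]*2),h);mid.append(a.mean(0)[:2])
    mid=np.array(mid);f=np.polyfit(mid[:,0],mid[:,1],1);print("yaw",np.degrees(np.arctan(f[0])),"y at 555",np.polyval(f,555),"res",np.std(mid[:,1]-np.polyval(f,mid[:,0])),mid[[0,-1]])
E
```

```text
table 1.3394774912744083
[  10   10   35  105 2354] [559.8 225.7  38.8] zmax 42.1662344598367 ((560.7219848632812, 227.15574645996094), (21.55925941467285, 73.93529510498047), 86.08080291748047)
yaw -4.4197686057279935 y at 555 227.38636756484607 res 0.26923901780498943 [[593.50159224 224.36450025]
 [525.0202549  229.6365464 ]]
[   3   10   27   69 1237] [555.  148.5  32. ] zmax 34.50064753862288 ((554.6663818359375, 147.36264038085938), (15.491230964660645, 50.33553695678711), 87.17041015625)
yaw -4.49252773724236 y at 555 146.7749235935629 res 0.2239574218375359 [[575.37469427 145.29564196]
 [531.77053841 148.2085976 ]]
```

step_arm(plan=[{"dx": 0,"dy": 0,"dz": 0,"ax": 0,"ay": 0,"az": 0.049,"gripper": 1},{"dx": 0.032,"dy": -0.075,"dz": 0.08,"ax": 0,"ay": 0,"az": 0,"gripper": 1},{"dx": 0,"dy": 0,"dz": 0.14,"ax": 0,"ay": 0,"az": 0,"gripper": 1},{"dx": 0,"dy": 0,"dz": 0.1,"ax": 0,"ay": 0,"az": 0,"gripper": 1},{"dx": 0,"dy": 0,"dz": 0.06,"ax": 0,"ay": 0,"az": 0,"gripper": 1},{"dx": 0,"dy": 0,"dz": 0,"ax": 0,"ay": 0,"az": 0,"gripper": 1}])

```text
clock: 3.62
eef_pos: [565.8, 227.3, 53.5]
tool_rot: [3.141, 0.0, -0.075]
force: [0.2, 0.5, -0.1]
width: 85.1
gripper_force: 0.0
```

```bash
python3 shot.py w4
```

```text
3.625 [565.8 227.3  53.5] [ 3.1409e+00  2.0000e-04 -7.4800e-02] [-0.49  0.84  0.1   1.77 -0.15  0.53 -1.94] 0.02986157359449737 [ 0.2  0.5 -0.1]
```

View pics/w4.png

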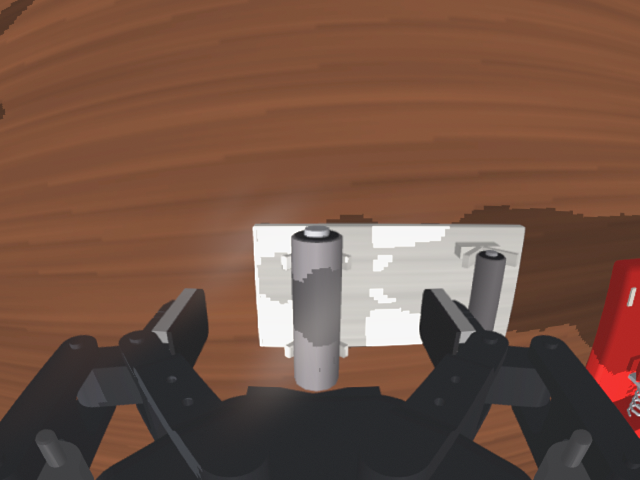

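The cell sits centred between the fingers: cell u≈317, fingers' midpoint ≈314. I'll check its position along the axis.

```bash
python3 - <<'E'
from h import *
d=np.load("/tmp/w4.npz")
T=Ro.from_euler("xyz",d["rot"]).as_matrix()
for u,v,h in((317,226,35),(317,232,40.5),(317,389,25),(292,300,30),(341,300,30)):
    p=wray(d,np.array([u]),np.array([v]),h)[0];print(p.round(1),"tool",(T.T@(p-d["pos"])).round(1))
E
```

```text
[599.1 223.8  35. ] tool [33.4  1.  18.5]
[598.1 223.9  40.5] tool [32.4  1.  13. ]
[512.4 230.   25. ] tool [-53.5   1.3  28.5]
[566. 237.  30.] tool [-0.5 -9.6 23.5]
[564.4 215.9  30. ] tool [-0.6 11.5 23.5]
```

step_arm(plan=[{"dx": 0,"dy": 0.003,"dz": 0.052,"ax": 0,"ay": 0,"az": 0,"gripper": 1},{"dx": 0,"dy": 0,"dz": 0,"ax": 0,"ay": 0,"az": 0,"gripper": 1},{"dx": 0,"dy": 0,"dz": 0,"ax": 0,"ay": 0,"az": 0,"gripper": 0},{"dx": 0,"dy": 0,"dz": 0,"ax": 0,"ay": 0,"az": 0,"gripper": 0},{"dx": 0,"dy": 0,"dz": 0,"ax": 0,"ay": 0,"az": 0,"gripper": 0},{"dx": 0,"dy": 0,"dz": 0,"ax": 0,"ay": 0,"az": 0,"gripper": 0},{"dx": 0,"dy": 0,"dz": 0,"ax": 0,"ay": 0,"az": 0,"gripper": 0},{"dx": 0,"dy": 0,"dz": 0,"ax": 0,"ay": 0,"az": 0,"gripper": 0}])

```text
clock: 4.68
eef_pos: [565.4, 226.3, 38.2]
tool_rot: [3.14, 0.0, -0.074]
force: [-1.4, -3.8, 5.5]
width: 18.8
gripper_force: 58.5
```

step_arm(plan=[{"dx": 0,"dy": 0,"dz": -0.04,"ax": 0,"ay": 0,"az": 0,"gripper": 0},{"dx": 0,"dy": 0,"dz": -0.14,"ax": 0,"ay": 0,"az": 0,"gripper": 0},{"dx": 0,"dy": 0,"dz": -0.14,"ax": 0,"ay": 0,"az": 0,"gripper": 0},{"dx": 0,"dy": 0,"dz": -0.06,"ax": 0,"ay": 0,"az": 0,"gripper": 0},{"dx": 0,"dy": 0,"dz": 0,"ax": 0,"ay": 0,"az": 0,"gripper": 0}])

```text
clock: 5.3
eef_pos: [565.9, 228.6, 153.0]
tool_rot: [-3.14, -0.002, -0.072]
force: [-1.1, -0.0, -0.8]
width: 19.0
gripper_force: 58.7
```

```bash
python3 shot.py w5
```

```text
5.3 [565.9 228.6 153. ] [-3.1398e+00 -2.3000e-03 -7.2300e-02] [-0.51  0.69  0.13  1.73 -0.13  0.72 -1.96] 0.04523038441663067 [-1.1 -0.  -0.8]
```

View pics/w5.png

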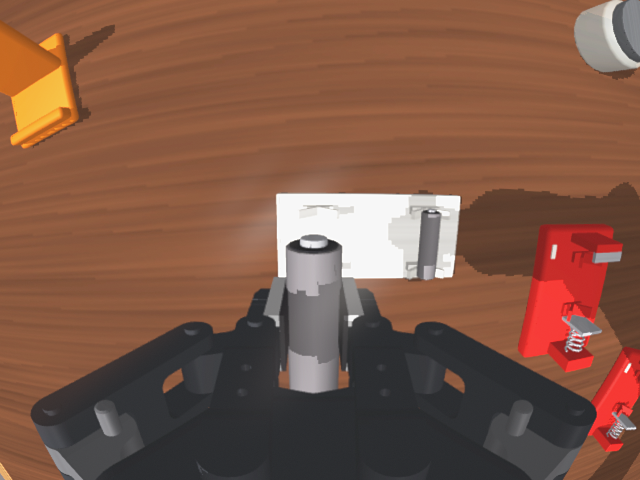

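The cell is held level between the pads: button at (314,241), flat end at about (313,390). Measuring where it sits in the grip.

```bash
python3 - <<'E'
from h import *
d=np.load("/tmp/w5.npz");P=wcloud(d);R=Ro.from_euler("xyz",d["rot"]).as_matrix();L=(P-d["pos"])@R
for v in range(232,396,6): print(v,L[v,314].round(1),end=" ")
seg=L[256:380,305:322];f=np.polyfit(seg[...,0].ravel(),seg[...,2].ravel(),1);print("\nslope deg",np.degrees(np.arctan(f[0])),"top z at x=0",f[1])
for v in(265,310,360):
    print(v,L[v,286:343:4].round(1)[:,1:].tolist())
E
```

```text
232 [-2.100e+00 -1.000e-01  1.448e+02] 238 [32.  -0.1  6.3] 244 [31.  -0.1  2. ] 250 [29.6 -0.1 -0.4] 256 [28.7 -0.1 -4.2] 262 [26.2 -0.1 -3.1] 268 [24.1 -0.1 -3.3] 274 [21.5 -0.2 -2.3] 280 [19.4 -0.2 -2.6] 286 [17.5 -0.2 -3.5] 292 [14.8 -0.2 -2.5] 298 [12.6 -0.2 -2.9] 304 [  67.8   -0.2 -121.9] 310 [ 8.2 -0.2 -3.4] 316 [ 5.2 -0.2 -2.3] 322 [ 3.3 -0.2 -3.4] 328 [ 0.6 -0.2 -3. ] 334 [-2.5 -0.2 -2.1] 340 [-4.5 -0.2 -3.1] 346 [-7.  -0.2 -3.4] 352 [-9.7 -0.2 -3.4] 358 [-13.3  -0.2  -2.1] 364 [-15.5  -0.2  -3.1] 370 [-18.4  -0.2  -3.1] 376 [-21.6  -0.2  -2.7] 382 [-24.2  -0.2  -3.3] 388 [-27.9  -0.2  -2.6] 394 [ 11.2  -0.2 -53.6] 
slope deg -9.433088817195 top z at x=0 -2.7063758645230496
265 [[-10.4, 5.6], [-8.6, 1.4], [-7.1, -1.0], [-5.6, -2.1], [-4.2, -2.6], [-2.9, -2.7], [-1.5, -3.8], [-0.1, -3.9], [1.2, -2.6], [2.6, -2.1], [4.0, -1.8], [5.4, -0.3], [6.8, 0.5], [8.4, 2.3], [21.3, 145.4]]
310 [[-9.9, -5.9], [-8.9, 0.4], [-7.4, -0.7], [-5.9, -2.3], [-4.5, -2.2], [-3.0, -2.0], [-1.6, -2.8], [-0.2, -3.4], [1.3, -1.2], [2.7, -3.5], [4.1, -2.3], [5.6, -1.5], [7.2, 0.6], [8.8, 3.2], [9.1, -10.9]]
360 [[-10.1, -11.5], [-9.8, 3.1], [-8.0, 0.9], [-6.4, -1.1], [-4.8, -2.2], [-3.2, -3.0], [-1.7, -3.4], [-0.2, -3.6], [1.3, -4.0], [2.9, -2.9], [4.4, -2.1], [6.0, -0.8], [7.7, 1.2], [9.6, 5.5], [9.3, -16.3]]
```

step_arm(plan=[{"dx": 0,"dy": 0,"dz": 0,"ax": 0,"ay": 0,"az": 0.053,"gripper": 0},{"dx": 0.0293,"dy": 0.179,"dz": 0,"ax": 0,"ay": 0,"az": 0,"gripper": 0},{"dx": 0.0293,"dy": 0.179,"dz": 0,"ax": 0,"ay": 0,"az": 0,"gripper": 0},{"dx": 0.0293,"dy": 0.179,"dz": 0,"ax": 0,"ay": 0,"az": 0,"gripper": 0},{"dx": 0.0293,"dy": 0.179,"dz": 0,"ax": 0,"ay": 0,"az": 0,"gripper": 0},{"dx": 0.0293,"dy": 0.179,"dz": 0,"ax": 0,"ay": 0,"az": 0,"gripper": 0},{"dx": 0.0293,"dy": 0.179,"dz": 0,"ax": 0,"ay": 0,"az": 0,"gripper": 0},{"dx": 0.0293,"dy": 0.179,"dz": 0,"ax": 0,"ay": 0,"az": 0,"gripper": 0},{"dx": 0.0293,"dy": 0.179,"dz": 0,"ax": 0,"ay": 0,"az": 0,"gripper": 0},{"dx": 0,"dy": 0,"dz": 0,"ax": 0,"ay": 0.093,"az": 0,"gripper": 0},{"dx": 0,"dy": 0,"dz": 0,"ax": 0,"ay": 0.093,"az": 0,"gripper": 0},{"dx": 0,"dy": 0,"dz": 0,"ax": 0,"ay": 0.092,"az": 0,"gripper": 0},{"dx": 0,"dy": 0,"dz": 0,"ax": 0,"ay": 0,"az": 0,"gripper": 0},{"dx": 0,"dy": 0,"dz": 0,"ax": 0,"ay": 0,"az": 0,"gripper": 0}])

```text
clock: 7.1
eef_pos: [567.2, -203.4, 153.0]
tool_rot: [-3.124, -0.306, -0.155]
force: [0.3, -0.2, -1.1]
width: 19.0
gripper_force: 59.3
```

```bash
python3 shot.py w6
cat > rel.py <<'E'
# cell pose in charger frame and tool-frame move to a target (flat-end x,z, tilt)
from h import *
import sys
from cell import ctrl
O=np.array([558.5,-204.5,0]);Y=np.radians(-8.9);Rc=Ro.from_euler("z",Y).as_matrix();G=np.array([-5.6,0,8.])
s=ctrl.read_state();R=Ro.from_euler("xyz",s["tool_rot"]).as_matrix();p=s["eef_pos"]
q=Rc.T@(p+R@G-O);a=Rc.T@R[:,0]
print("clock",round(s["clock"],2),"centre",q.round(1),"flat",(q-35*a).round(1),"button",(q+38*a).round(1),"tilt",np.degrees(np.arcsin(a[2])).round(2),"yawerr",np.degrees(np.arctan2(a[1],a[0])).round(2),"roll?",(Rc.T@R[:,1]).round(3),"F",(Rc.T@s["force"]).round(1),"w",s["width"])
if len(sys.argv)>3:
    fx,fz,t=map(float,sys.argv[1:4]);t=np.radians(t)
    Rt=Rc@Ro.from_euler("y",-t).as_matrix()@np.diag([1,-1,-1.])
    pt=O+Rc@np.array([fx,0,fz])+Rt@(np.array([35,0,0])-G)
    print("shift in current tool",(R.T@(pt-p)/300).round(4),"in target tool",(Rt.T@(pt-p)/300).round(4),"turn",(Ro.from_matrix(R.T@Rt).as_rotvec(degrees=True)/90).round(4))
E
python3 rel.py -23 60 25
```

```text
7.1 [ 567.2 -203.4  153. ] [-3.1243 -0.3062 -0.1546] [ 0.31  0.6   0.05  2.02 -0.42  0.24 -0.98] 0.018834455899014686 [ 0.3 -0.2 -1.1]
clock 7.15 centre [  5.7   2.6 143.9] flat [-27.7   2.6 133.3] button [ 41.9   2.6 155.3] tilt 17.57 yawerr 0.06 roll? [ 0.006 -1.    -0.017] F [-0.4 -0.7 -0.3] w 18.872315902027278
shift in current tool [-0.0635  0.0121  0.2201] in target tool [-0.0915  0.0082  0.2102] turn [-0.0113  0.0826 -0.0001]
```

View pics/w6.png

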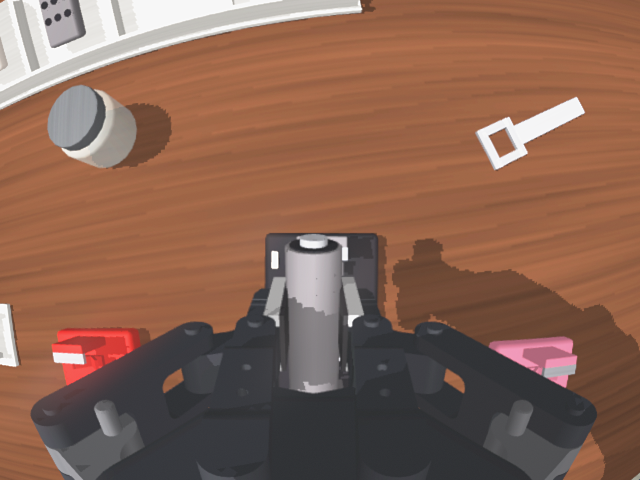

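Joint 6 is at its stop (0.24), so the tilt reached only 17.6°. I'll fit a quick planar model to the logged poses to see what tilt is available at insertion height.

```bash
python3 - <<'E'
import numpy as np
from scipy.optimize import least_squares,fsolve
# r,z,q2,q4,q6
D=np.array([[649.4,252.4,.629,1.518,.996],[591.8,252.8,.55,1.69,.91],[589.5,165.3,.65,1.77,.72],[609.8,53.5,.84,1.77,.53],[610.3,153,.69,1.73,.72],[602.6,153,.60,2.02,.24]])
def fk(p,q2,q4,t):
    h,L1,L2,L3,e,k=p; a=q2+q4
    return (L1*np.sin(q2)+k*np.cos(q2)+L2*np.sin(a)-k*np.cos(a)+L3*np.sin(t),h+L1*np.cos(q2)-k*np.sin(q2)+L2*np.cos(a)+k*np.sin(a)-L3*np.cos(t))
def res(p):
    r,z=fk(p,D[:,2],D[:,3],np.pi-D[:,2:].sum(1)); return np.r_[(r-D[:,0]),(z-D[:,1]),(p-p0)*.02]
p0=np.array([330,420,400,330,0,0.]);s=least_squares(res,p0);print(s.x.round(0),s.fun[:12].round(1))
for r,z in((600,70),(590,66),(580,60),(575,50)):
    for t in(0,5,8,10,12,15,18):
        q=fsolve(lambda q:np.array(fk(s.x,q[0],q[1],np.radians(t)))-[r,z],[.8,1.8]);print(r,z,t,q.round(2),"q6",(np.pi-np.radians(t)-q.sum()).round(2))
E
```

```text
[362. 553. 385. 345.   0.   2.] [ 0.4 -1.4  2.4 -0.1 -1.1 -0.   1.7 -3.5  2.2 -0.4  0.7 -0.7]
600 70 0 [0.8  1.79] q6 0.54
600 70 5 [0.78 1.88] q6 0.4
600 70 8 [0.77 1.93] q6 0.31
600 70 10 [0.76 1.96] q6 0.24
600 70 12 [0.76 2.  ] q6 0.18
600 70 15 [0.75 2.04] q6 0.09
600 70 18 [0.75 2.09] q6 -0.01
590 66 0 [0.8  1.82] q6 0.52
590 66 5 [0.78 1.91] q6 0.37
590 66 8 [0.77 1.96] q6 0.28
590 66 10 [0.76 1.99] q6 0.22
590 66 12 [0.76 2.02] q6 0.15
590 66 15 [0.75 2.07] q6 0.06
590 66 18 [0.75 2.12] q6 -0.04
580 60 0 [0.8  1.85] q6 0.49
580 60 5 [0.78 1.94] q6 0.34
580 60 8 [0.77 1.99] q6 0.25
580 60 10 [0.76 2.02] q6 0.18
580 60 12 [0.76 2.05] q6 0.12
580 60 15 [0.76 2.1 ] q6 0.02
580 60 18 [0.76 2.15] q6 -0.08
575 50 0 [0.81 1.87] q6 0.46
575 50 5 [0.79 1.95] q6 0.31
575 50 8 [0.78 2.  ] q6 0.22
575 50 10 [0.78 2.03] q6 0.15
575 50 12 [0.78 2.07] q6 0.09
575 50 15 [0.77 2.11] q6 -0.01
575 50 18 [0.78 2.16] q6 -0.11
```

Max tool tilt there is about 8°, so I can't tip the cell with this grip. I'll put it back in its groove and regrip with the tool leaning about -15°. Tipping the cell 22° then needs only +7° of tool tilt.

step_arm(plan=[{"dx": 0,"dy": 0,"dz": 0,"ax": -0.006,"ay": -0.098,"az": 0,"gripper": 0},{"dx": 0,"dy": 0,"dz": 0,"ax": -0.005,"ay": -0.098,"az": 0,"gripper": 0},{"dx": -0.0293,"dy": -0.179,"dz": 0,"ax": 0,"ay": 0,"az": 0,"gripper": 0},{"dx": -0.0293,"dy": -0.179,"dz": 0,"ax": 0,"ay": 0,"az": 0,"gripper": 0},{"dx": -0.0293,"dy": -0.179,"dz": 0,"ax": 0,"ay": 0,"az": 0,"gripper": 0},{"dx": -0.0293,"dy": -0.179,"dz": 0,"ax": 0,"ay": 0,"az": 0,"gripper": 0},{"dx": -0.0293,"dy": -0.179,"dz": 0,"ax": 0,"ay": 0,"az": 0,"gripper": 0},{"dx": -0.0293,"dy": -0.179,"dz": 0,"ax": 0,"ay": 0,"az": 0,"gripper": 0},{"dx": -0.0293,"dy": -0.179,"dz": 0,"ax": 0,"ay": 0,"az": 0,"gripper": 0},{"dx": -0.0293,"dy": -0.179,"dz": 0,"ax": 0,"ay": 0,"az": -0.053,"gripper": 0},{"dx": 0,"dy": 0,"dz": 0,"ax": 0,"ay": 0,"az": 0,"gripper": 0}])

```text
clock: 8.52
eef_pos: [561.8, 239.0, 153.0]
tool_rot: [-3.139, 0.001, -0.059]
force: [-0.2, -1.0, -0.7]
width: 19.0
gripper_force: 59.5
```

```bash
cat > go.py <<'E'
# usage: x y z yaw(rad) tilt(deg, tool +x up): turn first, then shift in turned tool axes
from h import *
import sys
from cell import ctrl
x,y,z,yaw,t=map(float,sys.argv[1:6])
s=ctrl.read_state();R=Ro.from_euler("xyz",s["tool_rot"]).as_matrix()
Rt=Ro.from_euler("z",yaw).as_matrix()@Ro.from_euler("y",-np.radians(t)).as_matrix()@np.diag([1,-1,-1.])
print(s["clock"],s["eef_pos"].round(1),s["tool_rot"].round(3),s["qpos"].round(2)[5],s["force"].round(1))
print("turn",(Ro.from_matrix(R.T@Rt).as_rotvec(degrees=True)/90).round(4),"shift",(Rt.T@(np.array([x,y,z])-s["eef_pos"])/300).round(4))
E
python3 go.py 565.4 226.3 50 -.074 0
```

```text
8.525 [561.8 239.  153. ] [-3.139e+00  1.000e-03 -5.900e-02] 0.75 [-0.2 -1.  -0.7]
turn [-0.0014  0.0006  0.0094] shift [0.015  0.0412 0.3434]
```

step_arm(plan=[{"dx": 0,"dy": 0,"dz": 0,"ax": -0.0014,"ay": 0.0006,"az": 0.0094,"gripper": 0},{"dx": 0.015,"dy": 0.0412,"dz": 0.08,"ax": 0,"ay": 0,"az": 0,"gripper": 0},{"dx": 0,"dy": 0,"dz": 0.14,"ax": 0,"ay": 0,"az": 0,"gripper": 0},{"dx": 0,"dy": 0,"dz": 0.085,"ax": 0,"ay": 0,"az": 0,"gripper": 0},{"dx": 0,"dy": 0,"dz": 0.02,"ax": 0,"ay": 0,"az": 0,"gripper": 0},{"dx": 0,"dy": 0,"dz": 0,"ax": 0,"ay": 0,"az": 0,"gripper": 0},{"dx": 0,"dy": 0,"dz": 0,"ax": 0,"ay": 0,"az": 0,"gripper": 0}])

```text
clock: 9.4
eef_pos: [567.5, 218.7, 57.7]
tool_rot: [3.14, -0.003, -0.085]
force: [0.5, 1.3, -0.7]
width: 19.0
gripper_force: 59.5
```

```bash
python3 go.py 565.4 226.3 38.7 -.074 0
```

```text
9.4 [567.5 218.7  57.7] [ 3.14e+00 -3.00e-03 -8.50e-02] 0.57 [ 0.5  1.3 -0.7]
turn [ 0.0009 -0.0018 -0.007 ] shift [-0.0087 -0.0249  0.0635]
```

step_arm(plan=[{"dx": -0.0087,"dy": -0.0249,"dz": 0,"ax": 0.0009,"ay": -0.0018,"az": -0.007,"gripper": 0},{"dx": 0,"dy": 0,"dz": 0,"ax": 0,"ay": 0,"az": 0,"gripper": 0},{"dx": 0,"dy": 0,"dz": 0,"ax": 0,"ay": 0,"az": 0,"gripper": 0},{"dx": 0,"dy": 0,"dz": 0,"ax": 0,"ay": 0,"az": 0,"gripper": 0}])

```text
clock: 9.9
eef_pos: [564.5, 226.4, 56.5]
tool_rot: [3.141, 0.002, -0.073]
force: [-0.1, 0.3, -0.3]
width: 18.9
gripper_force: 59.5
```

```bash
python3 go.py 565.4 226.3 38.7 -.074 0
```

```text
9.9 [564.5 226.4  56.5] [ 3.141e+00  2.000e-03 -7.300e-02] 0.57 [-0.1  0.3 -0.3]
turn [0.0005 0.0013 0.0004] shift [ 0.0031 -0.      0.0594]
```

step_arm(plan=[{"dx": 0.003,"dy": 0,"dz": 0.03,"ax": 0.0005,"ay": 0.0013,"az": 0,"gripper": 0},{"dx": 0,"dy": 0,"dz": 0.03,"ax": 0,"ay": 0,"az": 0,"gripper": 0},{"dx": 0,"dy": 0,"dz": 0,"ax": 0,"ay": 0,"az": 0,"gripper": 0},{"dx": 0,"dy": 0,"dz": 0,"ax": 0,"ay": 0,"az": 0,"gripper": 0}])

```text
clock: 10.4
eef_pos: [565.2, 226.2, 38.2]
tool_rot: [3.142, 0.001, -0.074]
force: [-1.7, -1.4, 3.2]
width: 19.2
gripper_force: 60.1
```

```bash
python3 go.py 565.4 226.3 38.2 -.074 0
```

```text
10.4 [565.2 226.2  38.2] [ 3.142e+00  1.000e-03 -7.400e-02] 0.54 [-1.7 -1.4  3.2]
turn [0.     0.0004 0.0002] shift [ 0.0005 -0.0005  0.    ]
```

step_arm(plan=[{"dx": 0,"dy": 0,"dz": 0,"ax": 0,"ay": 0,"az": 0,"gripper": 0.6},{"dx": 0,"dy": 0,"dz": 0,"ax": 0,"ay": 0,"az": 0,"gripper": 0.6},{"dx": 0,"dy": 0,"dz": 0,"ax": 0,"ay": 0,"az": 0,"gripper": 0.6},{"dx": 0,"dy": 0,"dz": 0,"ax": 0,"ay": 0,"az": 0,"gripper": 0.6},{"dx": 0,"dy": 0,"dz": 0,"ax": 0,"ay": -0.0835,"az": 0,"gripper": 0.6},{"dx": 0,"dy": 0,"dz": 0,"ax": 0,"ay": -0.0835,"az": 0,"gripper": 0.6},{"dx": 0.012,"dy": 0,"dz": 0,"ax": 0,"ay": 0,"az": 0,"gripper": 0.6},{"dx": 0,"dy": 0,"dz": 0,"ax": 0,"ay": 0,"az": 0,"gripper": 0.6},{"dx": 0,"dy": 0,"dz": 0,"ax": 0,"ay": 0,"az": 0,"gripper": 0.6}])

```text
clock: 11.52
eef_pos: [567.6, 226.8, 37.6]
tool_rot: [-3.141, 0.263, -0.072]
force: [-1.1, 0.6, 0.3]
width: 51.0
gripper_force: 0.0
```

```bash
python3 go.py 568.9 226.0 37.7 -.074 -15;python3 shot.py w7; python3 - <<'E'
from h import *
d=np.load("/tmp/w7.npz");P=wcloud(d)
m=(P[...,2]>33)&(P[...,2]<48)&(d["color"].max(-1)<185);m[:, :270]=0;m[:,360:]=0;m[430:]=0
q=P[m];c=np.median(q,0);print(m.sum(),c.round(1),cv2.minAreaRect(q[:,:2].astype(np.float32)))
E
```

```text
11.525 [567.6 226.8  37.6] [-3.141  0.263 -0.072] 0.93 [-1.1  0.6  0.3]
turn [0.     0.0005 0.0009] shift [ 0.0043  0.0022 -0.0014]
11.525 [567.6 226.8  37.6] [-3.1413  0.2626 -0.0725] [-0.51  0.98  0.26  1.54 -0.4   0.93 -1.69] 0.008349236744859448 [-1.1  0.6  0.3]
6956 [573.3 226.1  39.9] ((561.59130859375, 226.86849975585938), (20.489513397216797, 73.85248565673828), 86.02581787109375)
```

View pics/w7.png

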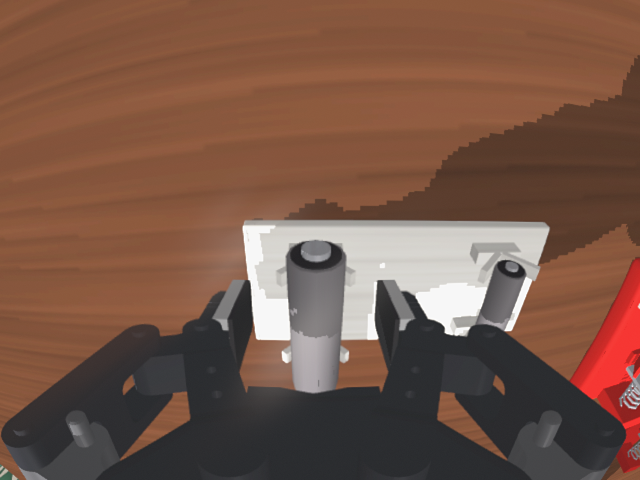

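The cell is back in its saddles at (316,320), straddled by the leaned fingers, and the small cell is untouched. Regripping and lifting.

step_arm(plan=[{"dx": 0.005,"dy": 0.002,"dz": -0.001,"ax": 0,"ay": 0,"az": 0,"gripper": 0.6},{"dx": 0,"dy": 0,"dz": 0,"ax": 0,"ay": 0,"az": 0,"gripper": 0},{"dx": 0,"dy": 0,"dz": 0,"ax": 0,"ay": 0,"az": 0,"gripper": 0},{"dx": 0,"dy": 0,"dz": 0,"ax": 0,"ay": 0,"az": 0,"gripper": 0},{"dx": 0,"dy": 0,"dz": 0,"ax": 0,"ay": 0,"az": 0,"gripper": 0},{"dx": 0,"dy": 0,"dz": 0,"ax": 0,"ay": 0,"az": 0,"gripper": 0}])

```text
clock: 12.32
eef_pos: [570.5, 225.7, 38.1]
tool_rot: [-3.141, 0.262, -0.073]
force: [-0.6, 1.2, 5.5]
width: 19.6
gripper_force: 58.5
```

```bash
python3 go.py 569 226.0 153 -.155 -15
```

```text
12.325 [570.5 225.7  38.1] [-3.141  0.262 -0.073] 0.94 [-0.6  1.2  5.5]
turn [0.013  0.0002 0.0503] shift [-1.041e-01 -1.000e-04 -3.688e-01]
```

step_arm(plan=[{"dx": -0.0104,"dy": 0,"dz": -0.0386,"ax": 0,"ay": 0,"az": 0,"gripper": 0},{"dx": -0.0337,"dy": 0,"dz": -0.1256,"ax": 0,"ay": 0,"az": 0,"gripper": 0},{"dx": -0.0337,"dy": 0,"dz": -0.1256,"ax": 0,"ay": 0,"az": 0,"gripper": 0},{"dx": -0.0207,"dy": 0,"dz": -0.0773,"ax": 0,"ay": 0,"az": 0,"gripper": 0},{"dx": 0,"dy": 0,"dz": 0,"ax": 0,"ay": 0.0835,"az": 0,"gripper": 0},{"dx": 0,"dy": 0,"dz": 0,"ax": 0,"ay": 0.0835,"az": 0,"gripper": 0},{"dx": 0,"dy": 0,"dz": 0,"ax": 0,"ay": 0,"az": 0.053,"gripper": 0},{"dx": 0.0293,"dy": 0.179,"dz": 0,"ax": 0,"ay": 0,"az": 0,"gripper": 0},{"dx": 0.0293,"dy": 0.179,"dz": 0,"ax": 0,"ay": 0,"az": 0,"gripper": 0},{"dx": 0.0293,"dy": 0.179,"dz": 0,"ax": 0,"ay": 0,"az": 0,"gripper": 0},{"dx": 0.0293,"dy": 0.179,"dz": 0,"ax": 0,"ay": 0,"az": 0,"gripper": 0},{"dx": 0.0293,"dy": 0.179,"dz": 0,"ax": 0,"ay": 0,"az": 0,"gripper": 0},{"dx": 0.0293,"dy": 0.179,"dz": 0,"ax": 0,"ay": 0,"az": 0,"gripper": 0},{"dx": 0.0293,"dy": 0.179,"dz": 0,"ax": 0,"ay": 0,"az": 0,"gripper": 0},{"dx": 0.0293,"dy": 0.179,"dz": 0,"ax": 0,"ay": 0,"az": 0,"gripper": 0},{"dx": 0,"dy": 0,"dz": 0,"ax": 0,"ay": 0,"az": 0,"gripper": 0},{"dx": 0,"dy": 0,"dz": 0,"ax": 0,"ay": 0.075,"az": 0,"gripper": 0},{"dx": 0,"dy": 0,"dz": 0,"ax": 0,"ay": 0,"az": 0,"gripper": 0},{"dx": 0,"dy": 0,"dz": 0,"ax": 0,"ay": 0,"az": 0,"gripper": 0}])

```text
clock: 14.7
eef_pos: [573.5, -209.3, 151.9]
tool_rot: [-3.141, -0.117, -0.156]
force: [0.2, -0.4, -0.3]
width: 18.7
gripper_force: 58.9
```

```bash
cat > rel.py <<'E'
# cell pose in charger frame (mm, deg); optional target: flat-end x z, cell tilt -> turn first, then shift in the turned tool axes
from h import *
import sys
from cell import ctrl
O=np.array([558.5,-204.5,0]);Rc=Ro.from_euler("z",-8.9,degrees=True).as_matrix();G=np.array([-8.1,0,10.2]);K=15
ac=np.array([np.cos(np.radians(K)),0,-np.sin(np.radians(K))])
s=ctrl.read_state();R=Ro.from_euler("xyz",s["tool_rot"]).as_matrix();p=s["eef_pos"]
q=Rc.T@(p+R@G-O);a=Rc.T@R@ac
print("clock",round(s["clock"],2),"centre",q.round(1),"flat",(q-35*a).round(1),"button",(q+38*a).round(1),"tilt",np.degrees(np.arcsin(a[2])).round(2),"yawerr",np.degrees(np.arctan2(a[1],a[0])).round(2),"toolY",(Rc.T@R[:,1]).round(3),"F",(Rc.T@s["force"]).round(1),"w",s["width"].round(1),"q6",s["qpos"][5].round(3))
for i in range(1,len(sys.argv)-2,3):
    fx,fz,t=map(float,sys.argv[i:i+3]);t=np.radians(t)
    Rt=Rc@Ro.from_euler("y",np.radians(K)-t).as_matrix()@np.diag([1,-1,-1.])
    pt=O+Rc@np.array([fx+35*np.cos(t),0,fz+35*np.sin(t)])-Rt@G
    print("turn",(Ro.from_matrix(R.T@Rt).as_rotvec(degrees=True)/90).round(4),"shift",(Rt.T@(pt-p)/300).round(4)); R=Rt;p=pt
E
python3 rel.py -23 65 22 -23 42 22;python3 shot.py w8; python3 - <<'E'
from h import *
d=np.load("/tmp/w8.npz");P=wcloud(d);R=Ro.from_euler("xyz",d["rot"]).as_matrix();L=(P-d["pos"])@R
for v in range(226,396,8): print(v,L[v,314].round(1)[[0,2]],end=" ")
E
```

```text
14.7 [ 573.5 -209.3  151.9] [-3.1411 -0.1173 -0.1558] [ 0.15  0.67  0.26  1.84 -0.35  0.56 -1.09] 0.016623237014164502 [ 0.2 -0.4 -0.3]
226 [14.  98.3] 234 [ 9.2 97.2] 242 [ 4.  97.9] 250 [28.8  2.5] 258 [27.4 -1.9] 266 [25.2 -4. ] 274 [23.2 -6.2] 282 [21.1 -8.1] 290 [17.8 -7.1] 298 [14.6 -6.7] 306 [11.3 -6.2] 314 [ 7.6 -5. ] 322 [ 3.9 -4.1] 330 [-0.1 -3. ] 338 [-4.6 -1.1] 346 [-8.7 -0.4] 354 [-13.3   1.1] 362 [-18.    2.3] 370 [-23.7   4.6] 378 [-27.3   3.7] 386 [-32.8   5.3] 394 [ 12.  -54.2] Traceback (most recent call last):
  File "rel.py", line 9, in <module>
    print("clock",round(s["clock"],2),"centre",q.round(1),"flat",(q-35*a).round(1),"button",(q+38*a).round(1),"tilt",np.degrees(np.arcsin(a[2])).round(2),"yawerr",np.degrees(np.arctan2(a[1],a[0])).round(2),"toolY",(Rc.T@R[:,1]).round(3),"F",(Rc.T@s["force"]).round(1),"w",s["width"].round(1),"q6",s["qpos"][5].round(3))
                                                                                                                                                                                                                                                                                ^^^^^^^^^^^^^^^^
AttributeError: 'float' object has no attribute 'round'
```

View pics/w8.png

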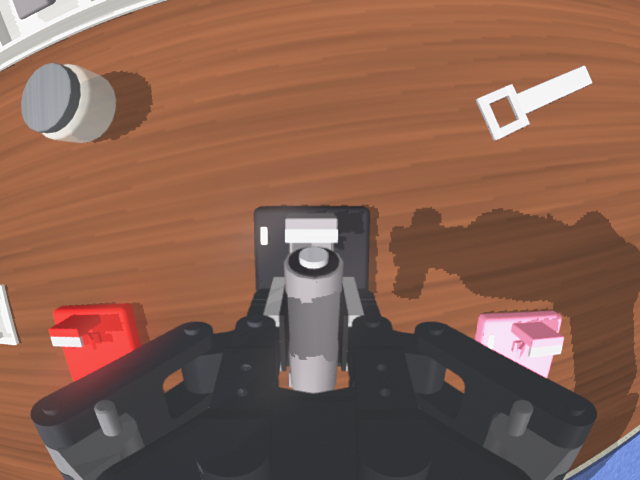

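The cell is held button-up about 22°, button at (314,257), lip at (311,231) just ahead. It looks aligned; I'll check it numerically.

```bash
sed -i 's/G=np.array(\[-8.1,0,10.2\]);K=15/G=np.array([-8.8,0,10.4]);K=14.6/; s/s\["width"\].round(1)/s["width"]/; s/,"q6",s\["qpos"\]\[5\].round(3)/,"q6",s["qpos"][5]/' rel.py
python3 rel.py -23 65 22 -23 42 22; python3 - <<'E'
from h import *
d=np.load("/tmp/w8.npz");P=wcloud(d)
O=np.array([558.5,-204.5,0]);Rc=Ro.from_euler("z",-8.9,degrees=True).as_matrix();Q=(P-O)@Rc
m=np.zeros((480,640),bool);m[205:248,275:348]=1;m&=(Q[...,2]>49)&(Q[...,2]<60)
q=Q[m];print(m.sum(),np.percentile(q,[2,50,98],axis=0).round(1),cv2.minAreaRect(q[:,:2].astype(np.float32)))
E
```

```text
clock 14.75 centre [  8.5  -2.5 140.5] flat [-24.1  -2.5 127.7] button [ 43.8  -2.5 154.3] tilt 21.35 yawerr -0.01 toolY [-0. -1. -0.] F [ 0.7  1.2 -0.9] w 18.638051415740875 q6 0.5615144640938028
turn [-0.0001  0.0072 -0.0001] shift [-0.0239 -0.0083  0.2063]
turn [0. 0. 0.] shift [-0.0099  0.      0.076 ]
1364 [[ 31.1 -15.7  51.3]
 [ 39.   -0.4  55.7]
 [ 46.1  15.1  57. ]] ((38.49954605102539, -0.3221855163574219), (32.03954315185547, 15.388009071350098), 89.9371337890625)
```

The lip edge lies at x=31.1, y=-0.3 in my charger frame, as it should. Descending to the waypoint.

step_arm(plan=[{"dx": 0,"dy": -0.008,"dz": 0,"ax": 0,"ay": 0.007,"az": 0,"gripper": 0},{"dx": -0.012,"dy": 0,"dz": 0.1,"ax": 0,"ay": 0,"az": 0,"gripper": 0},{"dx": -0.012,"dy": 0,"dz": 0.1,"ax": 0,"ay": 0,"az": 0,"gripper": 0},{"dx": 0,"dy": 0,"dz": 0,"ax": 0,"ay": 0,"az": 0,"gripper": 0},{"dx": 0,"dy": 0,"dz": 0,"ax": 0,"ay": 0,"az": 0,"gripper": 0},{"dx": 0,"dy": 0,"dz": 0,"ax": 0,"ay": 0,"az": 0,"gripper": 0}])

```text
clock: 15.5
eef_pos: [574.6, -207.9, 92.3]
tool_rot: [3.141, -0.131, -0.156]
force: [-0.2, 0.5, 0.7]
width: 19.0
gripper_force: 58.9
```

```bash
python3 rel.py -23 43 22 -45.5 43 22
```

```text
clock 15.5 centre [ 9.1 -0.9 80.8] flat [-23.3  -0.9  67.7] button [44.3 -0.9 95.1] tilt 22.1 yawerr -0.06 toolY [-0.001 -1.     0.   ] F [-0.3  0.4  0.7] w 18.966605707973244 q6 0.41577608567544105
turn [ 0.0004 -0.0012 -0.0007] shift [-0.0094 -0.003   0.082 ]
turn [0. 0. 0.] shift [-0.0744  0.     -0.0097]
```

step_arm(plan=[{"dx": -0.005,"dy": -0.003,"dz": 0.041,"ax": 0,"ay": 0,"az": 0,"gripper": 0},{"dx": -0.004,"dy": 0,"dz": 0.041,"ax": 0,"ay": 0,"az": 0,"gripper": 0},{"dx": 0,"dy": 0,"dz": 0,"ax": 0,"ay": 0,"az": 0,"gripper": 0},{"dx": 0,"dy": 0,"dz": 0,"ax": 0,"ay": 0,"az": 0,"gripper": 0}])

```text
clock: 16.0
eef_pos: [574.3, -206.5, 66.1]
tool_rot: [-3.141, -0.129, -0.157]
force: [-1.7, 0.7, 5.5]
width: 19.3
gripper_force: 62.2
```

```bash
python3 rel.py -36 43 22 -45.5 43 22
```

```text
clock 16.0 centre [ 8.5  0.5 54.6] flat [-23.9   0.5  41.5] button [43.8  0.4 68.8] tilt 21.97 yawerr -0.09 toolY [-0.001 -1.    -0.001] F [-1.8  0.5  5.5] w 19.25429060062187 q6 0.3655412590448836
turn [-0.0003  0.0003 -0.0008] shift [-0.0393  0.0015 -0.0101]
turn [0. 0. 0.] shift [-0.0314  0.     -0.0041]
```

step_arm(plan=[{"dx": -0.002,"dy": 0.0015,"dz": -0.006,"ax": 0,"ay": 0,"az": 0,"gripper": 0},{"dx": -0.019,"dy": 0,"dz": -0.003,"ax": 0,"ay": 0,"az": 0,"gripper": 0},{"dx": -0.019,"dy": 0,"dz": -0.003,"ax": 0,"ay": 0,"az": 0,"gripper": 0},{"dx": -0.015,"dy": 0,"dz": -0.002,"ax": 0,"ay": 0,"az": 0,"gripper": 0},{"dx": 0,"dy": 0,"dz": 0,"ax": 0,"ay": 0,"az": 0,"gripper": 0},{"dx": 0,"dy": 0,"dz": 0,"ax": 0,"ay": 0,"az": 0,"gripper": 0}])

```text
clock: 16.75
eef_pos: [558.1, -204.7, 68.4]
tool_rot: [3.141, -0.13, -0.156]
force: [3.8, -1.2, -3.1]
width: 19.0
gripper_force: 61.3
```

```bash
python3 rel.py -46 43 22 -46 41 11 -46 39 0
```

```text
clock 16.75 centre [-7.8 -0.3 56.9] flat [-40.2  -0.2  43.8] button [27.5 -0.3 71.2] tilt 22.03 yawerr -0.06 toolY [-0.001 -1.     0.   ] F [ 3.9 -0.6 -3.1] w 18.98109523373768 q6 0.3363914781529921
turn [ 0.0002 -0.0003 -0.0007] shift [-0.0195 -0.0009  0.0002]
turn [ 0.     -0.1222  0.    ] shift [0.0153 0.     0.0326]
turn [-0.     -0.1222  0.    ] shift [ 0.0165 -0.      0.0324]
```

The spring reads 3.9 N, which is about 12.7 mm of travel and agrees with the geometry. Pressing the rest, then starting to tip.

step_arm(plan=[{"dx": -0.0178,"dy": -0.001,"dz": 0.001,"ax": 0,"ay": 0,"az": 0,"gripper": 0},{"dx": 0,"dy": 0,"dz": 0,"ax": 0,"ay": 0,"az": 0,"gripper": 0},{"dx": 0.0077,"dy": 0,"dz": 0.0163,"ax": 0,"ay": -0.061,"az": 0,"gripper": 0},{"dx": 0.0077,"dy": 0,"dz": 0.0163,"ax": 0,"ay": -0.061,"az": 0,"gripper": 0},{"dx": 0,"dy": 0,"dz": 0,"ax": 0,"ay": 0,"az": 0,"gripper": 0},{"dx": 0,"dy": 0,"dz": 0,"ax": 0,"ay": 0,"az": 0,"gripper": 0}])

```text
clock: 17.5
eef_pos: [557.8, -204.0, 57.8]
tool_rot: [-3.141, 0.063, -0.157]
force: [4.9, -0.3, -0.7]
width: 19.1
gripper_force: 61.5
```

```bash
python3 rel.py -45.5 40 5.5 -45.5 39 0 -36 38.5 0
```

```text
clock 17.5 centre [-10.2   0.4  48. ] flat [-44.6   0.5  41.3] button [27.1  0.4 55.2] tilt 11.01 yawerr -0.08 toolY [-0.001 -1.    -0.   ] F [ 4.9  0.5 -0.7] w 19.1031934418038 q6 0.6331248498929056
turn [-0.0004 -0.0612 -0.0008] shift [0.0045 0.0014 0.0181]
turn [ 0.     -0.0611  0.    ] shift [ 0.0076 -0.      0.0166]
turn [0. 0. 0.] shift [ 0.0311  0.     -0.0064]
```

step_arm(plan=[{"dx": 0.0045,"dy": 0.0014,"dz": 0.0181,"ax": 0,"ay": -0.061,"az": 0,"gripper": 0},{"dx": 0.0076,"dy": 0,"dz": 0.0166,"ax": 0,"ay": -0.061,"az": 0,"gripper": 0},{"dx": 0,"dy": 0,"dz": 0,"ax": 0,"ay": 0,"az": 0,"gripper": 0},{"dx": 0,"dy": 0,"dz": 0,"ax": 0,"ay": 0,"az": 0,"gripper": 0}])

```text
clock: 18.0
eef_pos: [559.9, -205.3, 47.2]
tool_rot: [-3.141, 0.254, -0.157]
force: [4.4, -1.0, 0.7]
width: 19.0
gripper_force: 61.9
```

```bash
python3 rel.py -45.5 39 0 -36 38.5 0
```

```text
clock 18.0 centre [-9.6 -0.6 39.4] flat [-44.6  -0.5  39.4] button [28.4 -0.6 39.4] tilt 0.05 yawerr -0.11 toolY [-0.002 -1.    -0.   ] F [ 4.5 -0.3  0.7] w 19.001034002191023 q6 0.9128141641505201
turn [-0.0004 -0.0005 -0.0011] shift [-0.0025 -0.002   0.002 ]
turn [0. 0. 0.] shift [ 0.0311  0.     -0.0064]
```

step_arm(plan=[{"dx": 0.001,"dy": -0.001,"dz": 0.0039,"ax": 0,"ay": 0,"az": 0,"gripper": 0},{"dx": 0.0145,"dy": 0,"dz": -0.0038,"ax": 0,"ay": 0,"az": 0,"gripper": 0},{"dx": 0.0145,"dy": 0,"dz": -0.0038,"ax": 0,"ay": 0,"az": 0,"gripper": 0},{"dx": 0,"dy": 0,"dz": 0,"ax": 0,"ay": 0,"az": 0,"gripper": 0},{"dx": 0,"dy": 0,"dz": 0,"ax": 0,"ay": 0,"az": 0,"gripper": 0}])

```text
clock: 18.62
eef_pos: [567.3, -206.9, 46.0]
tool_rot: [3.141, 0.258, -0.157]
force: [-1.0, -2.5, 6.8]
width: 19.1
gripper_force: 61.8
```

```bash
python3 rel.py -35 38 0; python3 shot.py w9
```

```text
clock 18.62 centre [-2.1 -1.  38.2] flat [-37.1  -1.   38.3] button [35.9 -1.1 38.1] tilt -0.19 yawerr -0.11 toolY [-0.002 -1.     0.001] F [-0.6 -2.6  6.8] w 19.14495029987881 q6 0.9326548013129516
turn [ 0.0002  0.0021 -0.0013] shift [ 0.0069 -0.0035 -0.0013]
18.625 [ 567.3 -206.9   46. ] [ 3.1408  0.2582 -0.1574] [ 0.1   0.97  0.34  1.55 -0.3   0.93 -1.18] 0.0034365935412991933 [-1.  -2.5  6.8]
```

View pics/w9.png

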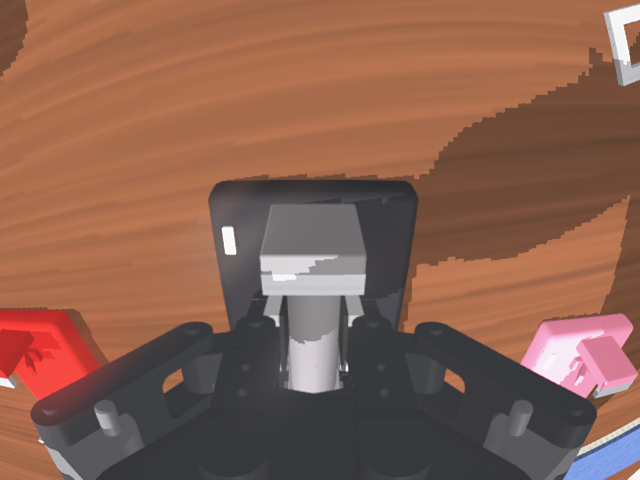

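The button end is under the lip: lip at (313,275), cell passing beneath it at (313,300). That picture puts me at twelve views, two over the limit of ten, so I'll view no more and check by numbers only. Next I'll release, retreat straight up and measure.

step_arm(plan=[{"dx": 0,"dy": -0.002,"dz": -0.002,"ax": 0,"ay": 0,"az": 0,"gripper": 0},{"dx": 0,"dy": 0,"dz": 0,"ax": 0,"ay": 0,"az": 0,"gripper": 0.5},{"dx": 0,"dy": 0,"dz": 0,"ax": 0,"ay": 0,"az": 0,"gripper": 0.5},{"dx": 0,"dy": 0,"dz": 0,"ax": 0,"ay": 0,"az": 0,"gripper": 0.5},{"dx": 0,"dy": 0,"dz": 0,"ax": 0,"ay": 0,"az": 0,"gripper": 0.5},{"dx": 0,"dy": 0,"dz": 0,"ax": 0,"ay": 0,"az": 0,"gripper": 0.5},{"dx": -0.01,"dy": 0,"dz": -0.039,"ax": 0,"ay": 0,"az": 0,"gripper": 0.5},{"dx": -0.026,"dy": 0,"dz": -0.097,"ax": 0,"ay": 0,"az": 0,"gripper": 0.5},{"dx": -0.034,"dy": 0,"dz": -0.126,"ax": 0,"ay": 0,"az": 0,"gripper": 0.5},{"dx": -0.034,"dy": 0,"dz": -0.126,"ax": 0,"ay": 0,"az": 0,"gripper": 0.5},{"dx": 0,"dy": 0,"dz": 0,"ax": 0,"ay": 0,"az": 0,"gripper": 0.5},{"dx": 0,"dy": 0,"dz": 0,"ax": 0,"ay": 0,"az": 0,"gripper": 0.5}])

```text
clock: 20.18
eef_pos: [568.2, -205.3, 167.3]
tool_rot: [-3.141, 0.254, -0.157]
force: [0.3, 0.2, -0.5]
width: 42.9
gripper_force: 0.0
```

```bash
python3 shot.py w10; python3 - <<'E'
from h import *
from cell import ctrl
O=np.array([558.5,-204.5,0]);Rc=Ro.from_euler("z",-8.9,degrees=True).as_matrix()
w=np.load("/tmp/w10.npz");S=ctrl.get_image("scene")
for n,P in(("wrist",wcloud(w)),("scene",cloud(S))):
    Q=(P-O)@Rc; x,y,z=Q[...,0],Q[...,1],Q[...,2]
    for x0 in range(-72,50,4):
        m=(x>=x0)&(x<x0+4)&(abs(y)<5)&(z>20)&(z<75)
        if m.sum()>3: print(n,x0,m.sum(),"z",np.percentile(z[m],[50,95]).round(1),end="; ")
    m=(abs(x)<18)&(z>40)&(z<56)&(abs(y)<12);print("\ncell mid y",np.median(y[m]).round(1),"ztop",np.percentile(z[m],[50,90]).round(1))
    m=(x>-62)&(x<-28)&(z>51.5)&(z<62)&(abs(y)<11);print("plate-top x",np.percentile(x[m],[5,50,95]).round(1) if m.any() else None)
Q=cloud(S);m=(Q[...,2]>24)&(Q[...,2]<40)&(abs(Q[...,0]-555)<40)&(abs(Q[...,1]-145)<20);print("small",np.median(Q[m],0),m.sum())
m=(Q[...,2]>30)&(Q[...,2]<50)&(abs(Q[...,0]-560)<40)&(abs(Q[...,1]-224)<20);print("left in big groove",m.sum())
E
```

```text
20.175 [ 568.2 -205.3  167.3] [-3.1411  0.2545 -0.1566] [ 0.07  0.82  0.39  1.5  -0.25  1.13 -1.21] 0.026502824559894552 [ 0.3  0.2 -0.5]
wrist -72 48 z [54.9 55.6]; wrist -68 62 z [55.2 56. ]; wrist -64 156 z [51.6 55.8]; wrist -60 147 z [45.1 54.7]; wrist -56 34 z [46.7 48.2]; wrist -52 30 z [46.4 47.9]; wrist -40 32 z [58.1 58.8]; wrist -36 166 z [52.1 58.5]; wrist -32 73 z [49.  49.9]; wrist -28 64 z [48.9 49.8]; wrist -24 74 z [48.9 50.3]; wrist -20 69 z [49.1 50.1]; wrist -16 76 z [48.9 50.1]; wrist -12 81 z [49.2 50.3]; wrist -8 77 z [48.9 50. ]; wrist -4 84 z [49.  50.2]; wrist 0 88 z [49.2 50.3]; wrist 4 90 z [48.9 50.1]; wrist 8 88 z [49.1 50.3]; wrist 12 96 z [49.1 50.4]; wrist 16 90 z [49.  50.2]; wrist 20 92 z [49.3 50.4]; wrist 24 94 z [49.3 50.4]; wrist 28 45 z [54.8 56.1]; wrist 32 104 z [55.5 56.7]; wrist 36 99 z [55.7 56.7]; wrist 40 112 z [55.6 57. ]; wrist 44 278 z [44.2 56.1]; 
cell mid y -0.3 ztop [48.1 49.7]
plate-top x [-61.3 -36.2 -34.5]
scene -72 10 z [54.  54.8]; scene -68 11 z [53.9 54.5]; scene -64 58 z [43.7 53.9]; scene -60 6 z [45.  45.6]; scene -56 4 z [44.2 45.7]; scene -52 5 z [45.4 47.6]; scene -40 33 z [53.2 57.5]; scene -36 13 z [47.2 49.7]; scene -32 13 z [47.8 49.4]; scene -28 13 z [47.  48.8]; scene -24 16 z [47.3 49.1]; scene -20 13 z [47.3 48.8]; scene -16 11 z [47.4 48.8]; scene -12 14 z [47.6 48.4]; scene -8 14 z [47.5 48.3]; scene -4 15 z [47.6 49. ]; scene 0 14 z [47.3 48.9]; scene 4 17 z [47.7 49.7]; scene 8 13 z [47.4 48.5]; scene 12 17 z [47.4 49.4]; scene 16 13 z [47.9 49.6]; scene 20 15 z [47.9 49.1]; scene 24 6 z [48.3 51.5]; scene 28 11 z [53.7 55.1]; scene 32 17 z [54.  55.9]; scene 36 16 z [53.9 55.2]; scene 40 61 z [44.  55.1]; scene 44 31 z [35.2 50.8]; 
cell mid y 3.1 ztop [46.5 48.3]
plate-top x [-61.7 -37.5 -36.3]
small [555.66050532 146.55177009  30.49236687] 367
left in big groove 0
```

The numbers agree that it is seated. The cell is level with its top at about 48.5 mm, runs under the lip, and the plate face is at about x=-35 (4 mm of travel). The small cell is still in the tray, and the arm is clear.

```bash
python3 -c "
from cell import ctrl
print(ctrl.finish_job())"
```

```text
the job is handed in; nothing more can be done
None
```

The larger cell is seated in the black charger, button end under the lip and held by the spring, the smaller cell is still in its tray groove, and the job was handed in at about 20 s; I viewed 12 pictures, two over the limit of 10.

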